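# Put two swapped sample rods back in their own pockets

## Task

At the materials counter the red and the yellow sample rods have been put back in each other's pockets. Swap them, so that each stands end-down on the bottom of the pocket of its own colour; the empty grey pocket is there to help and must be empty again at the end. Leave the blue rod in its pocket and do not disturb the jar, the tape roll and the tiles.

Things in the scene. Friction and masses are not known exactly. Their poses are not given: they have to be found in the camera images.
- rod_red: Straight rigid red plastic rod, round, 22 mm in diameter, 150 mm long, about 75 g, with a pale disc on its top end; starts standing in the yellow pocket, some 69 mm of it showing above the rim. Origin: centre of its lower end; z along the rod towards its top end.
- rod_yellow: Straight rigid yellow plastic rod, round, 22 mm in diameter, 150 mm long, about 75 g, with a pale disc on its top end; starts standing in the red pocket, some 69 mm of it showing above the rim. Origin: centre of its lower end; z along the rod towards its top end.
- rod_blue: Straight rigid blue plastic rod, round, 22 mm in diameter, 150 mm long, about 75 g, with a pale disc on its top end; stands in the blue pocket where it belongs; to be left there. Origin: centre of its lower end; z along the rod towards its top end.
- pocket_red: Red plastic square pocket (upright square tube, open at the top, closed floor), outside 40 x 40 mm, 85 mm tall, walls and floor 4 mm, so the opening is 32 x 32 mm and 81 mm deep; fixed on the plinth. Home of the red rod. Origin: centre of its underside (which is 12 mm above the counter); z up, x and y along its sides (the same way as the plinth's).
- pocket_yellow: Yellow plastic square pocket (upright square tube, open at the top, closed floor), outside 40 x 40 mm, 85 mm tall, walls and floor 4 mm, so the opening is 32 x 32 mm and 81 mm deep; fixed on the plinth. Home of the yellow rod. Origin: centre of its underside (which is 12 mm above the counter); z up, x and y along its sides (the same way as the plinth's).
- pocket_blue: Blue plastic square pocket (upright square tube, open at the top, closed floor), outside 40 x 40 mm, 85 mm tall, walls and floor 4 mm, so the opening is 32 x 32 mm and 81 mm deep; fixed on the plinth. Holds the blue rod. Origin: centre of its underside (which is 12 mm above the counter); z up, x and y along its sides (the same way as the plinth's).
- pocket_grey: Grey plastic square pocket (upright square tube, open at the top, closed floor), outside 40 x 40 mm, 85 mm tall, walls and floor 4 mm, so the opening is 32 x 32 mm and 81 mm deep; fixed on the plinth. Empty spare, free to use meanwhile. Origin: centre of its underside (which is 12 mm above the counter); z up, x and y along its sides (the same way as the plinth's).
- plinth: Square pine board 200 x 200 x 12 mm lying fixed on the counter; the four pockets stand on it two by two, 120 mm from centre to centre in both directions, in any order of colours. Origin: centre of its underside; x and y along its sides, z up.
- jar: Bystander: closed jar with a steel lid, 60 mm in diameter, 75 mm tall, standing on the counter beyond the plinth. Origin: centre of its underside.
- tape_roll: Bystander: cardboard-brown ring (tape core) lying flat beyond the plinth, 90 mm outside, 68 mm inside diameter, 24 mm high. Origin: centre of its underside.
- tiles: Bystander: stack of four tile samples, 78 x 78 mm, 28 mm high, on the counter off the plinth's +y side. Origin: centre of its underside.
Mind the look-alikes: they are no part of the job. What is shaped like the rod_red but green is not meant.

How it is judged:
At the end, for the whole second after the job is handed in: The red, yellow and blue rods each stand in the pocket of their own colour: lower end within 12 mm of the pocket's axis and on its floor (less than 10 mm above the pocket's underside), leaning less than 0.2 rad, released and at rest (horizontal distance between rod_red and pocket_red below 0.012 m and z of rod_red in the frame of pocket_red between -0.002 and 0.01 m and angle between each of rod_red, rod_yellow, rod_blue's own z axis and vertical below 0.2 rad and linear speed of each of rod_red, rod_yellow, rod_blue below 0.02 m/s and horizontal distance between rod_yellow and pocket_yellow below 0.012 m and z of rod_yellow in the frame of pocket_yellow between -0.002 and 0.01 m and horizontal distance between rod_blue and pocket_blue below 0.012 m and z of rod_blue in the frame of pocket_blue between -0.002 and 0.01 m); the robot touches nothing.
It fails at once if the blue rod is taken out of or shifted in its pocket (lower end moved more than 15 mm) (distance of rod_blue from where it was at the start of the episode above 0.015 m).
It fails at once if the jar, the tape roll or the tiles are moved more than 20 mm (distance of any of jar, tape_roll, tiles from where it was at the start of the episode above 0.02 m).
It also fails if it takes over 64 s, if anything falls off the work surface, if the arm or the gripper's body presses on something with over 40 N, if the wrist force passes 120 N, or if a joint passes its speed limit or range.

## Robot

A 7-joint arm with a two-finger parallel gripper is mounted at the origin on the work surface. World frame = base frame: x ahead of the robot, y to its left, z up, the work surface at z = 0. Lengths are in m, angles in rad, forces in N, time in s.
With the tool pointing down it reaches from about 0.425 to 0.925 m from the base axis. Payload 6.8 kg.
Tool frame: the origin (TCP) lies at the centre of the arm's flange, where the gripper is bolted on; the fingertips stand 173 mm ahead of it and the grasp point (between the pads) lies 155 mm ahead of it (r.hold_point_z is the distance from the TCP to the grasp point, in m); z points along the fingers, x is the direction in which the jaws open and shut, and the axes are right-handed (so a half turn about z gives the same grasp; the last joint's range is limited). The gripper opens to 85 mm and grips with 20 to 120 N. Pads are 22 mm wide; open, the fingers measure 114 mm over their backs; the gripper's body (76 mm by 85 mm) begins 54 mm behind the grasp point. The pads swing forward as they close: fully open they stand 13 mm farther back than shut.
Start: joints at [1.241, 0.477, 0.022, 1.555, -0.011, 1.109, -0.083], TCP at [0.148, -0.658, 0.405] pointing down, gripper open.
Joint ranges: [-2.96, 2.96], [-0.34, 2.1], [-1.41, 1.46], [0.24, 2.44], [-1.37, 4.51], [0.17, 1.92], [-2.96, 2.96]. Speed limits (rad/s): [2.39, 2.39, 3.14, 3.14, 3.14, 3.14, 3.14].

## Interface

Orientations are given as a rotation vector (axis times angle).
In Python, from bench import r gives the robot as it stands.
- The arm moves only by the tool apply_moves, never from a script. Its arguments are lists of equal length, an entry for each row: "dp": the shift along the tool's x, y, z scaled (see below), a list of three; "twist": the turn, a rotation vector about the tool's x, y, z scaled (see below), a list of three; "jaw": the closure in counts, from 0 (fully open) to 255 (shut). In form: {"dp": [[x, y, z], ...], "twist": [[rx, ry, rz], ...], "jaw": [jaw, ...]}. A call has 1 to 20 rows; each row shifts and turns the pose as measured when the row begins, along the tool's axes as they then stand; what a row does not reach is not made up. The controller multiplies each number of a shift by 12 cm and each number of a turn by 120 degrees. A row lasts 1/10 s, in which the tool goes at most 50 mm and 8.59 degrees, less where a joint would pass 70% of its speed; a pose out of reach is approached as far as the arm can. A call with a number of a shift or a turn outside -1 to 1 is refused whole. A call with a gripper value outside its range is refused whole. The fingers move at their own pace and stop on an object; "grip_force" is the grip in N (left out, the last holds). Time passes only in rows, so rows that do not move let the fingers close. It gives the time, the measured TCP pose, the force and the opening at its end, in the units of the state.
- r.get_obs(): the state, without advancing time (a new reading comes with each control period).
- r.grab_frame(name): name is "scene" or "top"; returns a dict with "color" (384x512x3 uint8, red, green, blue), "z_map" (384x512 float32, m along the optical axis (not along the pixel's ray), 0 where there is no reading), "intrinsics" (3x3 intrinsics, pixels), "dist_coeffs" ([k1, k2, p1, p2, k3] as OpenCV has them; the pictures are not rectified), "R" (3x3) and "t" (3): a world point X has camera coordinates R X + t. Camera axes: x right, y down, z forward; pixel columns grow to the right and rows downward; lengths in m; the calibration is good to about 2 mm. A picture is of the moment at which its call begins.
- r.hand_in(): hands the job in, once; it reports no verdict.
The state is a dict: "clock": time; "joints": joint angles; "qvel": joint speeds; "tau": joint torques, N m; "tcp_pos": TCP position; "orientation": TCP orientation; "contact_force": force on the tool from outside, world axes, zero at the start; "moment": the same for the moment, N m; "grip_width": finger opening in m.
Only numpy, scipy, OpenCV 4.12 (cv2) and the standard library are available. Lean on these libraries where they do the work, as an engineer would, in place of code of your own. Each camera call takes 0.05 s, during which the arm holds its last target.

## Working session

There is one attempt and no reset: what is moved stays moved. The work goes in short steps, Python scripts to look and compute and a tool call to move; the robot and the scene stay as the last step left them, time stands still between calls to the robot, and variables do not carry over. Pictures are saved under pics/ and viewed, and the job is handed in when it is done.

Besides the shell and the picture viewer there is one more tool, called after ">>>" as name(argument=value, ...) on one line, values as JSON. apply_moves: Moves the arm, as the interface text tells. Shifts and turns lie within -1 to 1; 1 stands for 12 cm of shift or 120 degrees of turn. Its arguments: {"type":"object","properties":{"dp":{"type":"array"},"twist":{"type":"array"},"jaw":{"type":"array"},"grip_force":{"type":"number"}},"required":["dp","twist","jaw"]}

```bash
ls; mkdir -p pics
cat > h.py <<'E'
from bench import r
import numpy as np, cv2
def world(f,u,v,z=None):
    K=np.array(f["intrinsics"]);d=np.array(f["dist_coeffs"]);R=np.array(f["R"]);t=np.array(f["t"])
    p=cv2.undistortPoints(np.array([[[u,v]]],float),K,d)[0,0]
    ray=np.array([p[0],p[1],1.])
    if z is None: return R.T@(ray*f["z_map"][int(round(v)),int(round(u))]-t)
    c=-R.T@t; dr=R.T@ray
    return c+dr*(z-c[2])/dr[2]
def cloud(f):
    K=np.array(f["intrinsics"]);d=np.array(f["dist_coeffs"]);R=np.array(f["R"]);t=np.array(f["t"])
    h,w=f["z_map"].shape
    uv=np.stack(np.meshgrid(np.arange(w),np.arange(h)),-1).reshape(-1,1,2).astype(float)
    p=cv2.undistortPoints(uv,K,d).reshape(-1,2); z=f["z_map"].reshape(-1)
    X=(np.c_[p,np.ones(len(p))]*z[:,None]-t)@R
    X[z==0]=np.nan
    return X.reshape(h,w,3)
E
python3 - <<'E'
from h import *
import pickle
print(r.get_obs(), r.hold_point_z)
for n in("scene","top"):
    f=r.grab_frame(n); pickle.dump(f,open(n+".pkl","wb"))
    cv2.imwrite(f"pics/{n}0.png",cv2.resize(f["color"][...,::-1],(800,600)))
    print(n,f["intrinsics"],-np.array(f["R"]).T@f["t"])
E
```

```text
pics
{'clock': 0.0, 'joints': array([ 1.24096852,  0.47778614,  0.02232207,  1.55646025, -0.01148801,
        1.10930088, -0.08309685]), 'qvel': array([ 0.00170935,  0.00031535,  0.00124422,  0.00101739, -0.00069591,
        0.00059999, -0.00039917]), 'tau': array([-7.22855602e-04, -5.96454406e+01,  1.60778582e+00, -2.81197000e+01,
        1.24153990e-02,  9.40399943e-03, -2.56235012e-06]), 'tcp_pos': array([ 0.14839668, -0.65819708,  0.40373074]), 'orientation': array([-2.45281732e+00,  1.96133068e+00,  2.36926809e-03]), 'contact_force': array([-0.39716414,  0.03695798, -0.69010494]), 'moment': array([ 0.03181856, -0.03809845,  0.00329189]), 'grip_width': 0.08539612924934255} 0.1547
scene [[499.00476875   0.         258.93616597]
 [  0.         499.00476875 194.98304833]
 [  0.           0.           1.        ]] [ 1.24521612 -0.28863955  0.75541916]
top [[379.93521106   0.         258.88849702]
 [  0.         379.93521106 188.82812122]
 [  0.           0.           1.        ]] [0.50956575 0.03967818 0.99614649]
```

View pics/scene0.png

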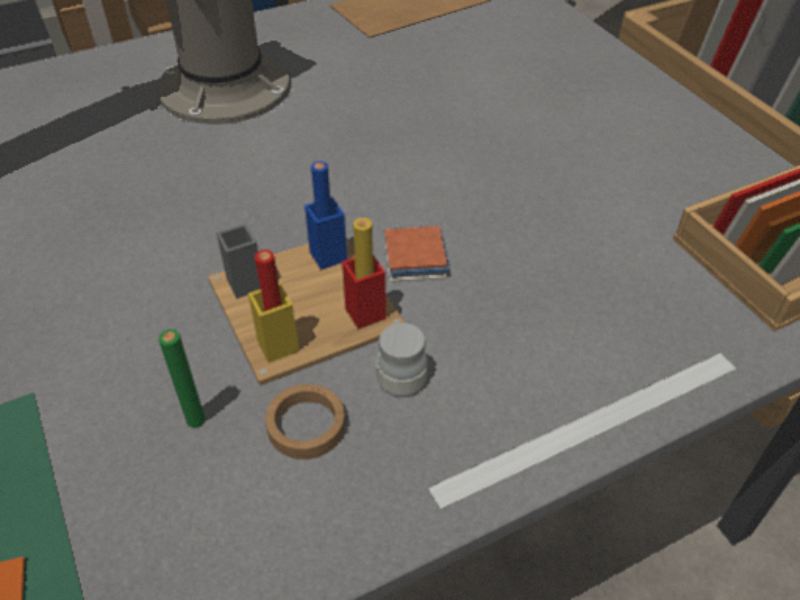

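View pics/top0.png

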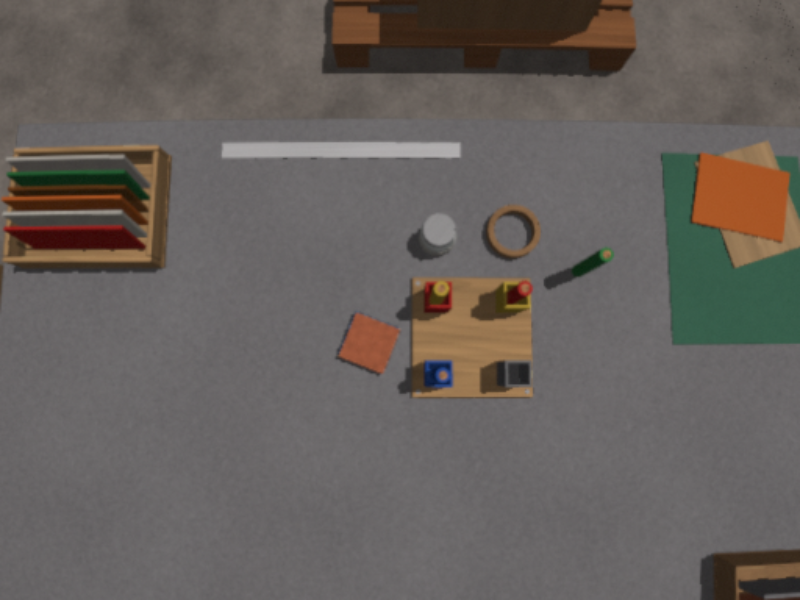

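The scene shows the grey pocket empty at (238,235), the red rod in the yellow pocket at (268,280), the yellow rod in the red pocket at (363,250) and the blue rod at (322,190). The green rod at (180,380) stands alone off the plinth. It is the look-alike and isn't meant. Next I'll measure.

```bash
cat > meas.py <<'E'
from h import *
import sys
def meas(f, name, draw=None):
    X=cloud(f); hsv=cv2.cvtColor(f["color"],cv2.COLOR_RGB2HSV).astype(int)
    H,S,V=hsv[...,0],hsv[...,1],hsv[...,2]
    roi=(X[...,0]>0.3)&(X[...,0]<0.75)&(X[...,1]>-0.2)&(X[...,1]<0.25)
    cols={"red":((H<8)|(H>172)),"yellow":(H>20)&(H<36),"blue":(H>105)&(H<130),"green":(H>45)&(H<80)}
    for c,m in cols.items():
        m=m&(S>90)&roi
        for lo,hi,lab in((.107,.150,"shaft"),(.156,.18,"top"),(.088,.101,"rim")):
            mm=roi&(X[...,2]>lo)&(X[...,2]<hi)& (m if lab!="topx" else True)
            if mm.sum()>3:
                P=X[mm]; print(name,c,lab,mm.sum(),P.mean(0).round(4),"min",P.min(0).round(3),"max",P.max(0).round(3))
    return X
if __name__=="__main__":
    import pickle
    for n in("top","scene"):
        f=pickle.load(open(n+".pkl","rb")); X=meas(f,n)
        m=(X[...,2]>.088)&(X[...,2]<.101)&(X[...,0]>.3)&(X[...,0]<.75)&(abs(X[...,1])<.25)
        # plinth: board top
        hsv=cv2.cvtColor(f["color"],cv2.COLOR_RGB2HSV).astype(int)
        b=(abs(X[...,2]-.012)<.006)&(hsv[...,0]>8)&(hsv[...,0]<22)&(hsv[...,1]>80)&(X[...,0]<.75)&(X[...,1]>-.25)&(X[...,1]<.13)
        P=X[b][:,:2]; 
        print(n,"plinth",b.sum(),np.median(X[b][:,2]),cv2.minAreaRect(P[(abs(P-np.median(P,0))<.13).all(1)].astype(np.float32)*1000))
        g=(hsv[...,1]<60)&(X[...,2]>.09)&(X[...,2]<.101)&(X[...,0]<.55)&(X[...,0]>.3)&(abs(X[...,1])<.2)
        print("grey rim",g.sum(),X[g].min(0),X[g].max(0))
f=None
E
python3 meas.py
python3 - <<'E'
import pickle,cv2
a=pickle.load(open('top.pkl','rb'))["color"][...,::-1][165:265,250:400]
b=pickle.load(open('scene.pkl','rb'))["color"][...,::-1][95:255,130:290]
cv2.imwrite('pics/c1.png',cv2.resize(a,(780,520),interpolation=cv2.INTER_CUBIC))
cv2.imwrite('pics/c2.png',cv2.resize(b,(600,600),interpolation=cv2.INTER_CUBIC))
E
```

```text
top red shaft 32 [ 0.617  -0.1252  0.1295] min [ 0.612 -0.135  0.108] max [ 0.625 -0.121  0.149]
top red top 56 [ 0.6213 -0.1311  0.1648] min [ 0.612 -0.142  0.157] max [ 0.631 -0.121  0.168]
top red rim 103 [ 0.6175 -0.0206  0.096 ] min [ 0.602 -0.13   0.088] max [0.641 0.006 0.1  ]
top yellow shaft 18 [ 0.6134 -0.0098  0.1268] min [ 0.611 -0.02   0.108] max [ 0.617 -0.003  0.15 ]
top yellow top 46 [ 0.6202 -0.0127  0.1652] min [ 0.611 -0.022  0.159] max [ 0.631 -0.002  0.17 ]
top yellow rim 88 [ 0.6155 -0.1182  0.0963] min [ 0.602 -0.153  0.09 ] max [ 0.641 -0.003  0.101]
top blue shaft 8 [ 0.5019 -0.0056  0.1291] min [ 0.494 -0.01   0.117] max [ 0.51  -0.004  0.145]
top blue top 50 [ 0.5005 -0.0136  0.1655] min [ 0.49  -0.024  0.158] max [ 0.51  -0.004  0.168]
top blue rim 96 [ 0.499  -0.0124  0.0966] min [ 0.482 -0.032  0.09 ] max [0.519 0.006 0.101]
top plinth 4345 0.011710521613622873 ((560.1447143554688, -73.7299575805664), (198.04835510253906, 200.3016815185547), 0.003568291896954179)
grey rim 131 [ 0.48167805 -0.1547824   0.09156669] [0.52164192 0.00635252 0.10040135]
scene 
[... 416 characters left out ...]
5 -0.0163  0.1635] min [ 0.614 -0.025  0.156] max [ 0.635 -0.004  0.169]
scene yellow rim 251 [ 0.6304 -0.1189  0.0949] min [ 0.601 -0.154  0.088] max [ 0.645 -0.005  0.1  ]
scene blue shaft 167 [ 0.5102 -0.0195  0.1286] min [ 0.503 -0.029  0.107] max [ 0.515 -0.009  0.15 ]
scene blue top 64 [ 0.5078 -0.0183  0.1625] min [ 0.493 -0.028  0.156] max [ 0.515 -0.007  0.167]
scene blue rim 225 [ 0.51   -0.0181  0.0942] min [ 0.481 -0.037  0.088] max [0.526 0.005 0.101]
scene plinth 3972 0.012253122035996687 ((594.5430908203125, -75.06118774414062), (259.6756591796875, 198.0225372314453), 0.016303345561027527)
grey rim 200 [ 0.48200556 -0.15464137  0.09003261] [ 0.52692366 -0.03551235  0.09917604]
```

View pics/c1.png

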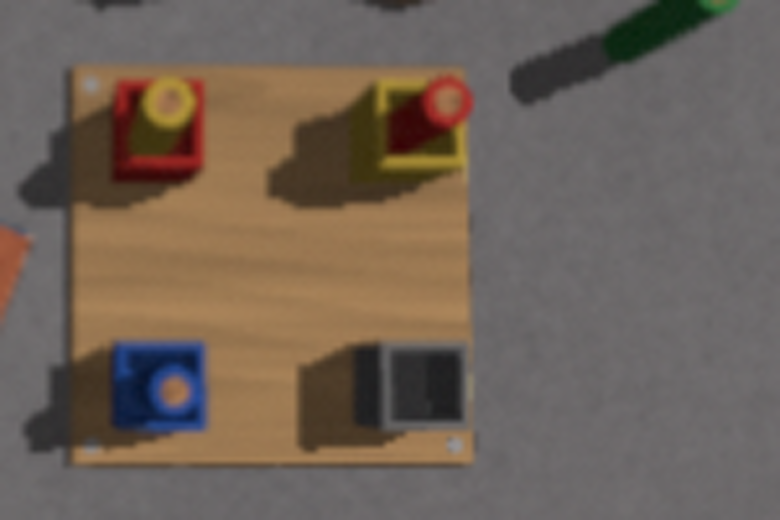

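View pics/c2.png

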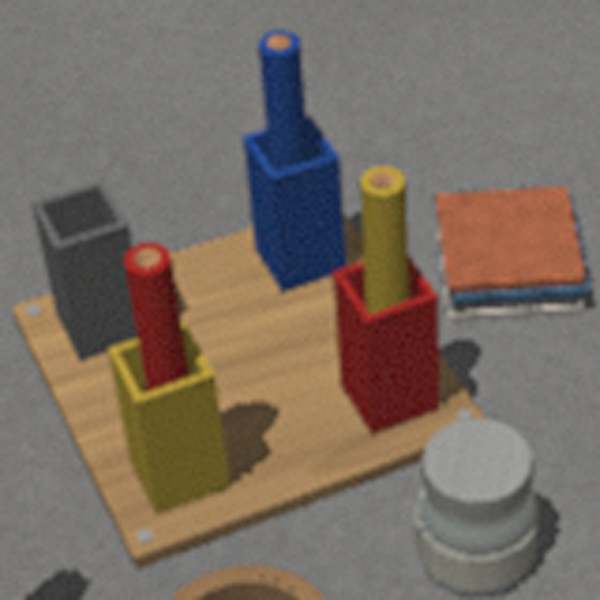

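Everything agrees with the given sizes: rim 0.097, rod tops 0.166, plinth yaw about 0 and centre (0.560, -0.074). The pockets are red (0.621,-0.0135), yellow (0.621,-0.1335), grey (0.501,-0.134) and blue (0.5005,-0.013). The red rod's top is at (0.621,-0.131) and it stands nearly upright.

The crops confirm that the rod in the yellow pocket is the red one, at (448,100) in the top crop. I'll align the tool and travel to it.

>>> apply_moves(dp=[[0, 0, 0], [0, 0, 0], [-0.22, -0.2, 0], [-0.22, -0.2, 0], [-0.22, -0.2, 0], [-0.22, -0.2, 0], [-0.22, -0.2, 0], [-0.22, -0.2, 0], [-0.22, -0.2, 0], [-0.22, -0.2, 0], [-0.22, -0.2, 0], [-0.22, -0.2, 0], [-0.22, -0.2, 0], [-0.22, -0.2, 0], [-0.22, -0.2, 0], [-0.22, -0.2, 0], [-0.22, -0.2, 0], [0, 0, 0]], twist=[[0, 0, 0.053], [0, 0, 0.053], [0, 0, 0], [0, 0, 0], [0, 0, 0], [0, 0, 0], [0, 0, 0], [0, 0, 0], [0, 0, 0], [0, 0, 0], [0, 0, 0], [0, 0, 0], [0, 0, 0], [0, 0, 0], [0, 0, 0], [0, 0, 0], [0, 0, 0], [0, 0, 0]], jaw=[0, 0, 0, 0, 0, 0, 0, 0, 0, 0, 0, 0, 0, 0, 0, 0, 0, 0], grip_force=40)

```text
clock: 1.9
tcp_pos: [0.5234, -0.249, 0.396]
orientation: [-2.205, 2.236, 0.025]
contact_force: [0.3, 0.2, -0.5]
grip_width: 0.0856
```

```bash
cat > go.py <<'E'
import sys
from bench import r
import numpy as np
from scipy.spatial.transform import Rotation as Ro
o=r.get_obs(); R=Ro.from_rotvec(o["orientation"]); M=R.as_matrix()
print("t",round(o["clock"],2),"tcp",o["tcp_pos"].round(4),"hold",(o["tcp_pos"]+M[:,2]*r.hold_point_z).round(4),"w",round(o["grip_width"],4),"F",o["contact_force"].round(1),"j",o["joints"].round(2))
print("xaxis",M[:,0].round(4),"zaxis",M[:,2].round(4))
# target tool: x=-Y, y=-X, z=-Z
T=np.array([[0,-1,0],[-1,0,0],[0,0,-1.]])
print("twist needed scaled",(np.degrees(Ro.from_matrix(M.T@T).as_rotvec())/120).round(4))
if len(sys.argv)>3:
    g=np.array(list(map(float,sys.argv[1:4])))  # hold-point target
    d=g-(o["tcp_pos"]-np.array([0,0,r.hold_point_z])); print("world d",d.round(4),"dp scaled (present axes)",(M.T@d/.12).round(3))
E
python3 go.py 0.621 -0.1315 0.235
```

```text
t 1.9 tcp [ 0.5234 -0.249   0.396 ] hold [ 0.5218 -0.2471  0.2413] w 0.0856 F [ 0.3  0.2 -0.5] j [ 0.46  0.34 -0.15  1.79  0.05  1.03 -1.29]
xaxis [-0.0138 -0.9998 -0.0117] zaxis [-0.0103  0.0119 -0.9999]
twist needed scaled [ 0.0049  0.0056 -0.0066]
world d [ 0.0976  0.1175 -0.0063] dp scaled (present axes) [-0.989 -0.8    0.056]
```

>>> apply_moves(dp=[[-0.2, -0.16, 0.0], [-0.2, -0.16, 0.0], [-0.2, -0.16, 0.0], [-0.2, -0.16, 0.0], [-0.2, -0.16, 0.0], [0, 0, 0]], twist=[[0.001, 0.001, -0.001], [0.001, 0.001, -0.001], [0.001, 0.001, -0.001], [0.001, 0.001, -0.001], [0.001, 0.001, -0.001], [0, 0, 0]], jaw=[0, 0, 0, 0, 0, 0])

```text
clock: 2.5
tcp_pos: [0.6221, -0.1279, 0.3931]
orientation: [2.213, -2.226, -0.007]
contact_force: [0.1, 0.6, 0.7]
grip_width: 0.0855
```

```bash
python3 go.py 0.621 -0.1315 0.235
```

```text
t 2.5 tcp [ 0.6221 -0.1279  0.3931] hold [ 0.6213 -0.1278  0.2384] w 0.0855 F [0.1 0.6 0.7] j [ 0.25  0.43 -0.19  1.66  0.09  1.07 -1.55]
xaxis [-5.9e-03 -1.0e+00 -7.0e-04] zaxis [-5.3e-03  8.0e-04 -1.0e+00]
twist needed scaled [ 0.0026  0.0004 -0.0028]
world d [-0.0011 -0.0036 -0.0034] dp scaled (present axes) [0.03  0.009 0.028]
```

>>> apply_moves(dp=[[0.03, 0.009, 0.0], [0, 0, 0.2], [0, 0, 0.2], [0, 0, 0.2], [0, 0, 0.2], [0, 0, 0]], twist=[[0.0026, 0.0004, -0.0028], [0, 0, 0], [0, 0, 0], [0, 0, 0], [0, 0, 0], [0, 0, 0]], jaw=[0, 0, 0, 0, 0, 0])

```text
clock: 3.1
tcp_pos: [0.6169, -0.141, 0.294]
orientation: [2.211, -2.226, 0.005]
contact_force: [0.2, 0.8, -0.5]
grip_width: 0.0852
```

```bash
python3 go.py 0.621 -0.1315 0.132
cat > snap.py <<'E'
from meas import *
import sys,pickle
k=sys.argv[1]; ims=[]
box={"top":(165,265,250,400),"scene":(75,255,110,290)}
for n in("scene","top"):
    f=r.grab_frame(n); pickle.dump(f,open(f"{n}{k}.pkl","wb"))
    a,b,c,d=box[n]; ims.append(cv2.resize(f["color"][a:b,c:d,::-1],(400,400 if n=="scene" else 267),interpolation=cv2.INTER_CUBIC))
    if len(sys.argv)>2: meas(f,n)
ims[1]=cv2.copyMakeBorder(ims[1],0,133,0,0,cv2.BORDER_CONSTANT)
cv2.imwrite(f"pics/s{k}.png",np.hstack(ims))
E
python3 snap.py 1
```

```text
t 3.1 tcp [ 0.6169 -0.141   0.294 ] hold [ 0.6168 -0.1418  0.1393] w 0.0852 F [ 0.2  0.8 -0.5] j [ 0.25  0.53 -0.17  1.75  0.12  0.87 -1.55]
xaxis [-0.0068 -1.      0.0053] zaxis [-9.0e-04 -5.3e-03 -1.0e+00]
twist needed scaled [ 0.0004 -0.0025 -0.0032]
world d [ 0.0041  0.0095 -0.0073] dp scaled (present axes) [-0.08  -0.034  0.06 ]
```

View pics/s1.png

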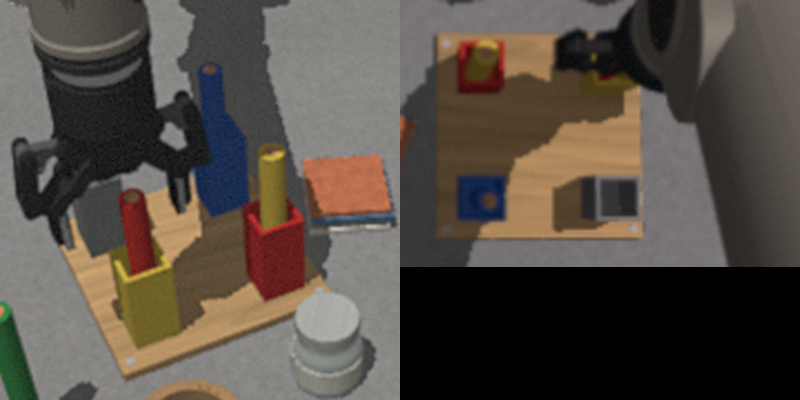

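The fingers straddle the red rod at (135,230), but the tool has drifted about 9 mm towards -y. I'll trim that before closing.

>>> apply_moves(dp=[[-0.08, -0.034, 0.03], [0, 0, 0.03], [0, 0, 0]], twist=[[0.0004, -0.0025, -0.0032], [0, 0, 0], [0, 0, 0]], jaw=[0, 0, 0])

```text
clock: 3.5
tcp_pos: [0.6242, -0.1316, 0.2939]
orientation: [-2.215, 2.217, -0.015]
contact_force: [-0.8, -0.6, 0.3]
grip_width: 0.0854
```

```bash
python3 go.py 0.621 -0.1315 0.132
```

```text
t 3.5 tcp [ 0.6242 -0.1316  0.2939] hold [ 0.626  -0.1318  0.1392] w 0.0854 F [-0.8 -0.6  0.3] j [ 0.24  0.54 -0.18  1.74  0.12  0.86 -1.56]
xaxis [-7.0e-04 -1.0e+00  1.4e-03] zaxis [ 0.0121 -0.0014 -0.9999]
twist needed scaled [-0.0058 -0.0007 -0.0003]
world d [-0.0032  0.0001 -0.0072] dp scaled (present axes) [-0.001  0.027  0.06 ]
```

>>> apply_moves(dp=[[0, 0.027, 0.06], [0, 0, 0]], twist=[[-0.0058, -0.0007, 0], [0, 0, 0]], jaw=[0, 0])

```text
clock: 3.7
tcp_pos: [0.6211, -0.1312, 0.2871]
orientation: [-2.221, 2.221, -0.001]
contact_force: [-0.1, 0.4, -0.1]
grip_width: 0.0853
```

```bash
python3 go.py 0.621 -0.1315 0.132; python3 -c "
from bench import r
for i in range(3): print(r.get_obs()['tcp_pos'],r.get_obs()['qvel'].round(3))"
```

```text
t 3.7 tcp [ 0.6211 -0.1312  0.2871] hold [ 0.6212 -0.1312  0.1324] w 0.0853 F [-0.1  0.4 -0.1] j [ 0.24  0.54 -0.18  1.75  0.12  0.86 -1.56]
xaxis [ 1.e-04 -1.e+00  0.e+00] zaxis [ 5.e-04 -0.e+00 -1.e+00]
twist needed scaled [-0.0003 -0.      0.    ]
world d [-0.0001 -0.0003 -0.0004] dp scaled (present axes) [0.003 0.001 0.004]
[ 0.62109113 -0.13119806  0.28714171] [-0.004 -0.016 -0.004 -0.027 -0.002 -0.003  0.001]
[ 0.62109113 -0.13119806  0.28714171] [-0.004 -0.016 -0.004 -0.027 -0.002 -0.003  0.001]
[ 0.62109113 -0.13119806  0.28714171] [-0.004 -0.016 -0.004 -0.027 -0.002 -0.003  0.001]
```

>>> apply_moves(dp=[[0, 0, 0], [0, 0, 0], [0, 0, 0], [0, 0, 0], [0, 0, 0], [0, 0, 0], [0, 0, 0], [0, 0, 0]], twist=[[0, 0, 0], [0, 0, 0], [0, 0, 0], [0, 0, 0], [0, 0, 0], [0, 0, 0], [0, 0, 0], [0, 0, 0]], jaw=[255, 255, 255, 255, 255, 255, 255, 255], grip_force=50)

```text
clock: 4.5
tcp_pos: [0.6211, -0.1315, 0.2874]
orientation: [-2.221, 2.221, -0.001]
contact_force: [-0.4, 0.3, 0.6]
grip_width: 0.0207
```

```bash
python3 go.py 0.621 -0.1335 0.232
```

```text
t 4.5 tcp [ 0.6211 -0.1315  0.2874] hold [ 0.6213 -0.1315  0.1327] w 0.0207 F [-0.4  0.3  0.6] j [ 0.24  0.54 -0.18  1.75  0.12  0.86 -1.56]
xaxis [-3.e-04 -1.e+00  3.e-04] zaxis [ 9.e-04 -3.e-04 -1.e+00]
twist needed scaled [-0.0004 -0.0001 -0.0001]
world d [-0.0001 -0.002   0.0993] dp scaled (present axes) [ 0.017  0.    -0.827]
```

>>> apply_moves(dp=[[0, 0, -0.05], [0, 0, -0.08], [0, 0, -0.08], [0, 0, -0.08], [0, 0, -0.08], [0, 0, 0]], twist=[[0, 0, 0], [0, 0, 0], [0, 0, 0], [0, 0, 0], [0, 0, 0], [0, 0, 0]], jaw=[255, 255, 255, 255, 255, 255])

```text
clock: 5.1
tcp_pos: [0.6213, -0.1314, 0.3368]
orientation: [-2.22, 2.221, -0.003]
contact_force: [-0.5, -0.2, -1.2]
grip_width: 0.0212
```

```bash
python3 go.py 0.621 -0.1335 0.235
```

```text
t 5.1 tcp [ 0.6213 -0.1314  0.3368] hold [ 0.6217 -0.1315  0.1821] w 0.0212 F [-0.5 -0.2 -1.2] j [ 0.25  0.49 -0.19  1.71  0.11  0.95 -1.55]
xaxis [-2.e-04 -1.e+00  4.e-04] zaxis [ 2.4e-03 -4.0e-04 -1.0e+00]
twist needed scaled [-0.0011 -0.0002 -0.0001]
world d [-0.0003 -0.0021  0.0529] dp scaled (present axes) [ 0.018  0.002 -0.441]
```

>>> apply_moves(dp=[[0, 0, -0.1], [0, 0, -0.1], [0, 0, -0.1], [0, 0, -0.1], [0, 0, -0.1], [0, 0, 0], [0, 0.1, 0], [0, 0.15, 0], [0, 0.15, 0], [0, 0.15, 0], [0, 0.15, 0], [0, 0.15, 0], [0, 0.1, 0], [0, 0, 0], [0, 0, 0]], twist=[[-0.001, 0, 0], [0, 0, 0], [0, 0, 0], [0, 0, 0], [0, 0, 0], [0, 0, 0], [0, 0, 0], [0, 0, 0], [0, 0, 0], [0, 0, 0], [0, 0, 0], [0, 0, 0], [0, 0, 0], [0, 0, 0], [0, 0, 0]], jaw=[255, 255, 255, 255, 255, 255, 255, 255, 255, 255, 255, 255, 255, 255, 255])

```text
clock: 6.6
tcp_pos: [0.4962, -0.1312, 0.3988]
orientation: [2.217, -2.219, -0.008]
contact_force: [0.6, -0.1, 0.1]
grip_width: 0.0208
```

```bash
python3 go.py 0.501 -0.134 0.235;python3 snap.py 2 m | grep red
```

```text
t 6.6 tcp [ 0.4962 -0.1312  0.3988] hold [ 0.495  -0.1312  0.2441] w 0.0208 F [ 0.6 -0.1  0.1] j [ 0.31  0.23 -0.2   1.93  0.06  0.99 -1.49]
xaxis [-1.e-03 -1.e+00 -1.e-04] zaxis [-7.5e-03  1.0e-04 -1.0e+00]
twist needed scaled [ 0.0036  0.0001 -0.0005]
world d [ 0.0048 -0.0028 -0.0091] dp scaled (present axes) [ 0.023 -0.041  0.075]
scene red shaft 90 [ 0.5061 -0.1341  0.1397] min [ 0.496 -0.142  0.129] max [ 0.51  -0.124  0.15 ]
scene red top 115 [ 0.5062 -0.1338  0.1683] min [ 0.497 -0.142  0.156] max [ 0.512 -0.123  0.18 ]
scene red rim 196 [ 0.6299 -0.0188  0.0946] min [ 0.6   -0.036  0.088] max [0.644 0.006 0.1  ]
top red rim 94 [ 0.6172 -0.0118  0.0967] min [ 0.602 -0.032  0.094] max [0.641 0.006 0.1  ]
```

View pics/s2.png

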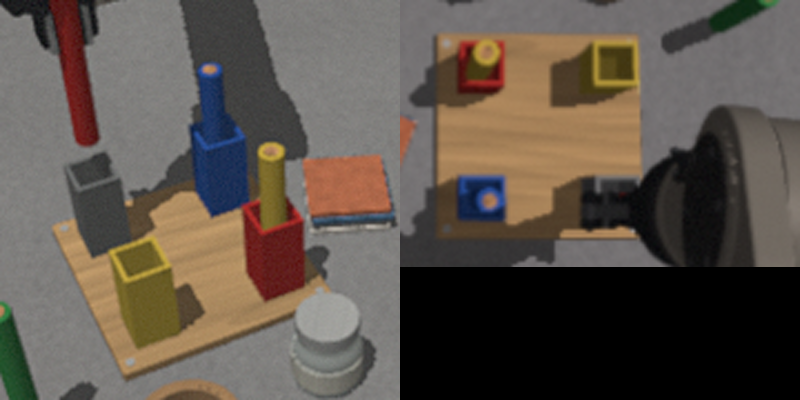

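The red rod hangs straight over the grey pocket, with its lower end at (87,140). I'll trim, check, then lower it.

>>> apply_moves(dp=[[0.023, -0.041, 0.07], [0, 0, 0.03], [0, 0, 0]], twist=[[0.0036, 0, 0], [0, 0, 0], [0, 0, 0]], jaw=[255, 255, 255])

```text
clock: 7.0
tcp_pos: [0.5036, -0.134, 0.3853]
orientation: [-2.22, 2.22, -0.001]
contact_force: [-0.5, -0.8, -0.2]
grip_width: 0.0205
```

```bash
python3 go.py 0.501 -0.134 0.2
```

```text
t 7.0 tcp [ 0.5036 -0.134   0.3853] hold [ 0.5038 -0.1339  0.2306] w 0.0205 F [-0.5 -0.8 -0.2] j [ 0.31  0.26 -0.2   1.93  0.06  0.96 -1.49]
xaxis [ 0.e+00 -1.e+00 -6.e-04] zaxis [ 1.5e-03  6.0e-04 -1.0e+00]
twist needed scaled [-0.0007  0.0003  0.    ]
world d [-0.0026 -0.     -0.0306] dp scaled (present axes) [0.    0.022 0.255]
```

>>> apply_moves(dp=[[0, 0.018, 0], [0, 0, 0.05], [0, 0, 0.06], [0, 0, 0.06], [0, 0, 0.06], [0, 0, 0]], twist=[[0, 0, 0], [0, 0, 0], [0, 0, 0], [0, 0, 0], [0, 0, 0], [0, 0, 0]], jaw=[255, 255, 255, 255, 255, 255])

```text
clock: 7.6
tcp_pos: [0.5013, -0.1338, 0.3545]
orientation: [-2.221, 2.22, 0.001]
contact_force: [-0.2, -0.4, -0.5]
grip_width: 0.0207
```

```bash
python3 go.py 0.501 -0.134 0.133;python3 snap.py 3
```

```text
t 7.6 tcp [ 0.5013 -0.1338  0.3545] hold [ 0.5013 -0.1336  0.1998] w 0.0207 F [-0.2 -0.4 -0.5] j [ 0.31  0.29 -0.2   1.97  0.07  0.89 -1.5 ]
xaxis [ 4.0e-04 -1.0e+00 -1.1e-03] zaxis [ 1.0e-04  1.1e-03 -1.0e+00]
twist needed scaled [-0.      0.0005  0.0002]
world d [-0.0003 -0.0002 -0.0668] dp scaled (present axes) [0.003 0.003 0.556]
```

View pics/s3.png

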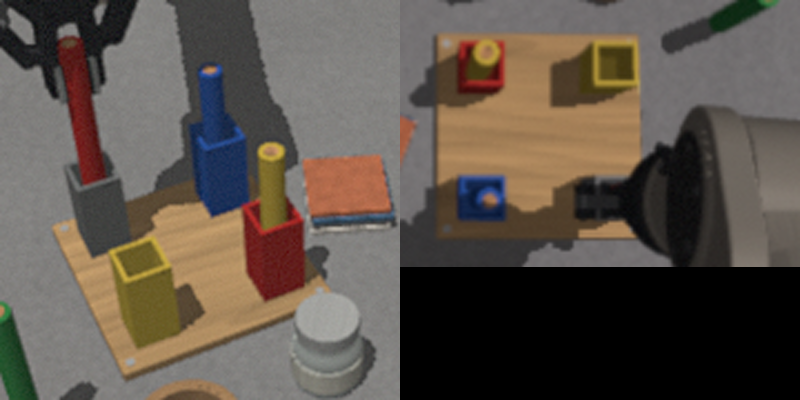

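The red rod is inside the grey pocket. I'll lower it and release.

>>> apply_moves(dp=[[0, 0, 0.07], [0, 0, 0.08], [0, 0, 0.08], [0, 0, 0.08], [0, 0, 0.08], [0, 0, 0.08], [0, 0, 0.06], [0, 0, 0]], twist=[[0, 0, 0], [0, 0, 0], [0, 0, 0], [0, 0, 0], [0, 0, 0], [0, 0, 0], [0, 0, 0], [0, 0, 0]], jaw=[255, 255, 255, 255, 255, 255, 255, 255])

```text
clock: 8.5
tcp_pos: [0.5024, -0.1339, 0.2867]
orientation: [-2.22, 2.219, -0.003]
contact_force: [-1.1, 0.4, 5.7]
grip_width: 0.0207
```

```bash
python3 go.py 0.501 -0.134 0.133
```

```text
t 8.5 tcp [ 0.5024 -0.1339  0.2867] hold [ 0.5028 -0.1338  0.132 ] w 0.0207 F [-1.1  0.4  5.7] j [ 0.3   0.38 -0.19  2.02  0.1   0.74 -1.53]
xaxis [ 3.e-04 -1.e+00 -5.e-04] zaxis [ 3.e-03  5.e-04 -1.e+00]
twist needed scaled [-0.0014  0.0003  0.0001]
world d [-0.0014 -0.0001  0.001 ] dp scaled (present axes) [ 0.001  0.011 -0.009]
```

>>> apply_moves(dp=[[0, 0, 0], [0, 0, 0], [0, 0, 0], [0, 0, 0], [0, 0, -0.06], [0, 0, -0.1], [0, 0, -0.15], [0, 0, -0.15], [0, 0, -0.15], [0, 0, -0.15], [0, 0, -0.1], [0, 0, 0]], twist=[[0, 0, 0], [0, 0, 0], [0, 0, 0], [0, 0, 0], [0, 0, 0], [0, 0, 0], [0, 0, 0], [0, 0, 0], [0, 0, 0], [0, 0, 0], [0, 0, 0], [0, 0, 0]], jaw=[0, 0, 0, 0, 0, 0, 0, 0, 0, 0, 0, 0])

```text
clock: 9.7
tcp_pos: [0.5021, -0.1337, 0.4004]
orientation: [-2.218, 2.217, -0.01]
contact_force: [0.1, -0.7, -0.0]
grip_width: 0.0854
```

```bash
python3 go.py 0.6205 -0.013 0.235; python3 snap.py 4 m | egrep "red|yellow"
```

```text
t 9.7 tcp [ 0.5021 -0.1337  0.4004] hold [ 0.5034 -0.1338  0.2457] w 0.0854 F [ 0.1 -0.7 -0. ] j [ 0.32  0.23 -0.2   1.92  0.06  0.98 -1.48]
xaxis [ 5.e-04 -1.e+00  3.e-04] zaxis [ 8.5e-03 -3.0e-04 -1.0e+00]
twist needed scaled [-0.0041 -0.0001  0.0003]
world d [ 0.1184  0.1207 -0.0107] dp scaled (present axes) [-1.005 -0.986  0.097]
scene red shaft 189 [ 0.5152 -0.137   0.1286] min [ 0.507 -0.146  0.107] max [ 0.52  -0.125  0.15 ]
scene red top 87 [ 0.5122 -0.1361  0.1628] min [ 0.497 -0.146  0.156] max [ 0.52  -0.126  0.168]
scene red rim 237 [ 0.6126 -0.0363  0.0947] min [ 0.488 -0.145  0.088] max [0.644 0.005 0.101]
scene yellow shaft 192 [ 0.63   -0.0178  0.1293] min [ 0.617 -0.026  0.107] max [ 0.634 -0.006  0.15 ]
scene yellow top 90 [ 0.6276 -0.0168  0.1632] min [ 0.613 -0.026  0.156] max [ 0.635 -0.004  0.168]
scene yellow rim 317 [ 0.6253 -0.121   0.0948] min [ 0.601 -0.154  0.088] max [ 0.645 -0.006  0.101]
top red rim 97 [ 0.6161 -0.0129  0.097 ] min [ 0.508 -0.123  0.093] max [0.641 0.006 0.101]
top yellow shaft 16 [ 0.6129 -0.0106  0.1269] min [ 0.611 -0.02   0.11 ] max [ 0.616 -0.004  0.141]
top yellow top 46 [ 0.62   -0.0124  0.165 ] min [ 0.611 -0.022  0.158] max [ 0.631 -0.002  0.168]
top yellow rim 113 [ 0.6195 -0.1267  0.0962] min [ 0.602 -0.153  0.088] max [ 0.641 -0.003  0.101]
```

View pics/s4.png

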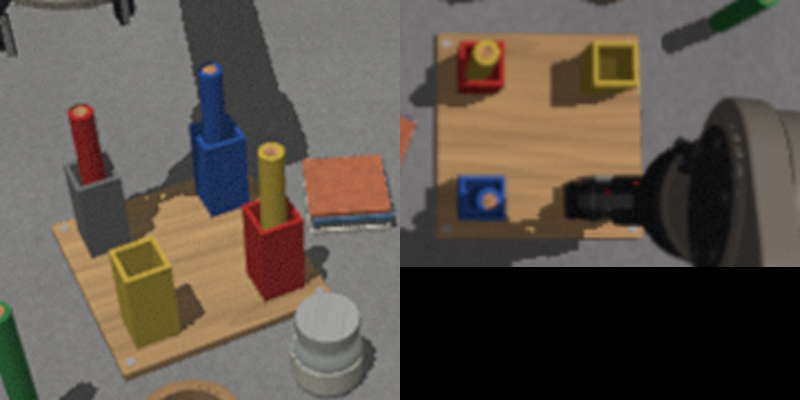

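The red rod stands in the grey pocket at (85,140), centred near (0.505,-0.133). Next is the yellow rod, the one in the red pocket at (270,185).

>>> apply_moves(dp=[[-0.1, -0.1, 0], [-0.15, -0.15, 0], [-0.15, -0.15, 0], [-0.15, -0.15, 0], [-0.15, -0.15, 0], [-0.15, -0.15, 0], [-0.12, -0.1, 0], [0, 0, 0], [0, 0, 0]], twist=[[-0.004, 0, 0], [0, 0, 0], [0, 0, 0], [0, 0, 0], [0, 0, 0], [0, 0, 0], [0, 0, 0], [0, 0, 0], [0, 0, 0]], jaw=[0, 0, 0, 0, 0, 0, 0, 0, 0])

```text
clock: 10.7
tcp_pos: [0.6162, -0.0146, 0.386]
orientation: [2.207, -2.213, -0.026]
contact_force: [0.0, -0.7, 0.0]
grip_width: 0.0855
```

```bash
python3 go.py 0.6205 -0.013 0.2
```

```text
t 10.7 tcp [ 0.6162 -0.0146  0.386 ] hold [ 0.6127 -0.0145  0.2314] w 0.0855 F [ 0.  -0.7  0. ] j [ 0.1   0.42 -0.24  1.7   0.11  1.06 -1.74]
xaxis [-2.6e-03 -1.0e+00 -3.0e-04] zaxis [-2.280e-02  4.000e-04 -9.997e-01]
twist needed scaled [ 0.0109  0.0002 -0.0012]
world d [ 0.0043  0.0016 -0.0313] dp scaled (present axes) [-0.013 -0.041  0.26 ]
```

>>> apply_moves(dp=[[-0.013, -0.04, 0], [0, 0, 0], [0, 0, 0.12], [0, 0, 0.12], [0, 0, 0.12], [0, 0, 0]], twist=[[0.0109, 0, -0.001], [0, 0, 0], [0, 0, 0], [0, 0, 0], [0, 0, 0], [0, 0, 0]], jaw=[0, 0, 0, 0, 0, 0])

```text
clock: 11.3
tcp_pos: [0.6191, -0.0172, 0.338]
orientation: [2.214, -2.226, 0.002]
contact_force: [-0.1, 0.3, -0.0]
grip_width: 0.0854
```

```bash
python3 go.py 0.6205 -0.013 0.132
```

```text
t 11.3 tcp [ 0.6191 -0.0172  0.338 ] hold [ 0.6189 -0.0175  0.1833] w 0.0854 F [-0.1  0.3 -0. ] j [ 0.1   0.47 -0.23  1.74  0.13  0.95 -1.76]
xaxis [-0.0054 -1.      0.0021] zaxis [-7.0e-04 -2.1e-03 -1.0e+00]
twist needed scaled [ 0.0003 -0.001  -0.0026]
world d [ 0.0014  0.0042 -0.0513] dp scaled (present axes) [-0.036 -0.012  0.428]
```

>>> apply_moves(dp=[[-0.036, -0.012, 0], [0, 0, 0], [0, 0, 0.1], [0, 0, 0.1], [0, 0, 0.1], [0, 0, 0.1], [0, 0, 0]], twist=[[0, -0.001, -0.0026], [0, 0, 0], [0, 0, 0], [0, 0, 0], [0, 0, 0], [0, 0, 0], [0, 0, 0]], jaw=[0, 0, 0, 0, 0, 0, 0])

```text
clock: 12.0
tcp_pos: [0.6206, -0.0123, 0.2853]
orientation: [2.222, -2.22, -0.002]
contact_force: [-0.5, 1.1, 0.3]
grip_width: 0.0852
```

```bash
python3 go.py 0.6205 -0.013 0.132
```

```text
t 12.0 tcp [ 0.6206 -0.0123  0.2853] hold [ 0.6204 -0.0122  0.1306] w 0.0852 F [-0.5  1.1  0.3] j [ 0.09  0.53 -0.23  1.78  0.15  0.85 -1.78]
xaxis [ 8.e-04 -1.e+00 -3.e-04] zaxis [-1.3e-03  3.0e-04 -1.0e+00]
twist needed scaled [0.0006 0.0002 0.0004]
world d [-0.0001 -0.0007  0.0014] dp scaled (present axes) [ 0.006  0.001 -0.011]
```

Good. I'll close and lift, with the first part gentle.

>>> apply_moves(dp=[[0, 0, 0], [0, 0, 0], [0, 0, 0], [0, 0, 0], [0, 0, 0], [0, 0, 0], [0, 0, 0], [0, 0, 0], [0, 0, -0.05], [0, 0, -0.08], [0, 0, -0.08], [0, 0, -0.08], [0, 0, -0.08], [0, 0, 0]], twist=[[0, 0, 0], [0, 0, 0], [0, 0, 0], [0, 0, 0], [0, 0, 0], [0, 0, 0], [0, 0, 0], [0, 0, 0], [0, 0, 0], [0, 0, 0], [0, 0, 0], [0, 0, 0], [0, 0, 0], [0, 0, 0]], jaw=[255, 255, 255, 255, 255, 255, 255, 255, 255, 255, 255, 255, 255, 255])

```text
clock: 13.4
tcp_pos: [0.6213, -0.0123, 0.3359]
orientation: [-2.221, 2.219, -0.002]
contact_force: [1.2, -0.5, -1.4]
grip_width: 0.0204
```

```bash
python3 go.py 0.6205 -0.013 0.240
```

```text
t 13.4 tcp [ 0.6213 -0.0123  0.3359] hold [ 0.6216 -0.0122  0.1812] w 0.0204 F [ 1.2 -0.5 -1.4] j [ 0.1   0.47 -0.24  1.74  0.13  0.94 -1.76]
xaxis [ 6.e-04 -1.e+00 -5.e-04] zaxis [ 2.2e-03  5.0e-04 -1.0e+00]
twist needed scaled [-0.0011  0.0002  0.0003]
world d [-0.0008 -0.0007  0.0588] dp scaled (present axes) [ 0.006  0.006 -0.49 ]
```

>>> apply_moves(dp=[[0, 0, -0.1], [0, 0, -0.1], [0, 0, -0.1], [0, 0, -0.1], [0, 0, -0.1], [0, 0, 0], [0.1, 0, 0], [0.15, 0, 0], [0.15, 0, 0], [0.15, 0, 0], [0.15, 0, 0], [0.15, 0, 0], [0.1, 0, 0], [0, 0, 0], [0, 0, 0]], twist=[[-0.001, 0, 0], [0, 0, 0], [0, 0, 0], [0, 0, 0], [0, 0, 0], [0, 0, 0], [0, 0, 0], [0, 0, 0], [0, 0, 0], [0, 0, 0], [0, 0, 0], [0, 0, 0], [0, 0, 0], [0, 0, 0], [0, 0, 0]], jaw=[255, 255, 255, 255, 255, 255, 255, 255, 255, 255, 255, 255, 255, 255, 255])

```text
clock: 14.9
tcp_pos: [0.6192, -0.1367, 0.3974]
orientation: [2.216, -2.22, -0.007]
contact_force: [-0.3, 0.7, -1.4]
grip_width: 0.0213
```

```bash
python3 go.py 0.621 -0.1335 0.232
```

```text
t 14.9 tcp [ 0.6192 -0.1367  0.3974] hold [ 0.6181 -0.1369  0.2427] w 0.0213 F [-0.3  0.7 -1.4] j [ 0.27  0.43 -0.2   1.65  0.1   1.08 -1.53]
xaxis [-1.8e-03 -1.0e+00  8.0e-04] zaxis [-7.e-03 -8.e-04 -1.e+00]
twist needed scaled [ 0.0033 -0.0004 -0.0008]
world d [ 0.0018  0.0032 -0.0107] dp scaled (present axes) [-0.027 -0.015  0.089]
```

>>> apply_moves(dp=[[-0.027, -0.015, 0.06], [0, 0, 0.03], [0, 0, 0]], twist=[[0.0033, 0, -0.001], [0, 0, 0], [0, 0, 0]], jaw=[255, 255, 255])

```text
clock: 15.2
tcp_pos: [0.6213, -0.1306, 0.3852]
orientation: [-2.226, 2.217, 0.001]
contact_force: [-0.2, -0.7, -0.3]
grip_width: 0.0211
```

```bash
python3 go.py 0.621 -0.1335 0.2;python3 snap.py 5 m | egrep "scene yel.*(sha|top)"
```

```text
t 15.2 tcp [ 0.6213 -0.1306  0.3852] hold [ 0.6213 -0.1305  0.2305] w 0.0211 F [-0.2 -0.7 -0.3] j [ 0.26  0.44 -0.2   1.67  0.1   1.05 -1.54]
xaxis [ 4.e-03 -1.e+00 -7.e-04] zaxis [ 1.e-04  7.e-04 -1.e+00]
twist needed scaled [-0.      0.0003  0.0019]
world d [-0.0003 -0.0029 -0.0305] dp scaled (present axes) [0.025 0.002 0.255]
scene yellow shaft 152 [ 0.6311 -0.1325  0.1333] min [ 0.621 -0.141  0.115] max [ 0.635 -0.122  0.15 ]
scene yellow top 121 [ 0.6324 -0.1334  0.1684] min [ 0.624 -0.141  0.156] max [ 0.638 -0.122  0.18 ]
```

View pics/s5.png

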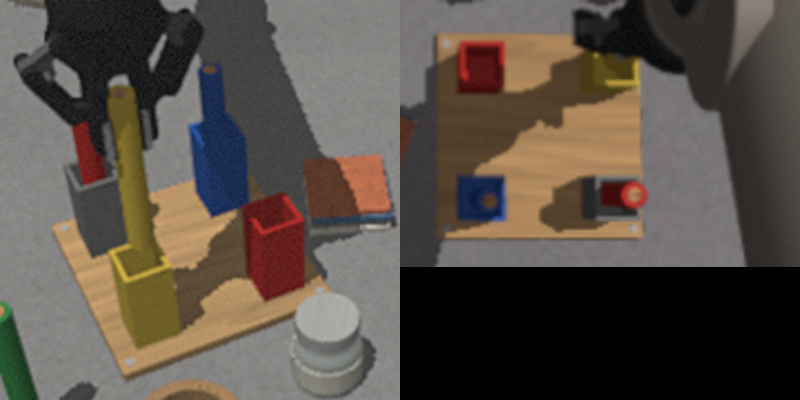

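The yellow rod hangs over its own pocket at (145,250). I'll trim 3 mm towards -y and lower it part-way.

>>> apply_moves(dp=[[0.025, 0.002, 0], [0, 0, 0], [0, 0, 0.05], [0, 0, 0.06], [0, 0, 0.06], [0, 0, 0.06], [0, 0, 0]], twist=[[0, 0, 0.002], [0, 0, 0], [0, 0, 0], [0, 0, 0], [0, 0, 0], [0, 0, 0], [0, 0, 0]], jaw=[255, 255, 255, 255, 255, 255, 255])

```text
clock: 16.0
tcp_pos: [0.6211, -0.1335, 0.3558]
orientation: [-2.221, 2.221, -0.0]
contact_force: [-0.8, 1.1, -1.5]
grip_width: 0.0207
```

```bash
python3 go.py 0.621 -0.1335 0.131
```

```text
t 16.0 tcp [ 0.6211 -0.1335  0.3558] hold [ 0.6213 -0.1334  0.2011] w 0.0207 F [-0.8  1.1 -1.5] j [ 0.26  0.47 -0.2   1.69  0.11  0.99 -1.55]
xaxis [-1.e-04 -1.e+00 -6.e-04] zaxis [ 8.e-04  6.e-04 -1.e+00]
twist needed scaled [-0.0004  0.0003 -0.0001]
world d [-0.0001 -0.     -0.0701] dp scaled (present axes) [0.    0.002 0.584]
```

Lower 0.57, still holding.

>>> apply_moves(dp=[[0, 0, 0.07], [0, 0, 0.08], [0, 0, 0.08], [0, 0, 0.08], [0, 0, 0.08], [0, 0, 0.08], [0, 0, 0.08], [0, 0, 0.02], [0, 0, 0]], twist=[[0, 0, 0], [0, 0, 0], [0, 0, 0], [0, 0, 0], [0, 0, 0], [0, 0, 0], [0, 0, 0], [0, 0, 0], [0, 0, 0]], jaw=[255, 255, 255, 255, 255, 255, 255, 255, 255])

```text
clock: 16.9
tcp_pos: [0.6231, -0.1341, 0.2846]
orientation: [-2.218, 2.22, -0.008]
contact_force: [-0.1, 0.1, -1.5]
grip_width: 0.0208
```

```bash
python3 go.py 0.621 -0.1335 0.131
```

```text
t 16.9 tcp [ 0.6231 -0.1341  0.2846] hold [ 0.6241 -0.1342  0.1299] w 0.0208 F [-0.1  0.1 -1.5] j [ 0.25  0.55 -0.19  1.74  0.13  0.86 -1.57]
xaxis [-7.e-04 -1.e+00  1.e-03] zaxis [ 0.0063 -0.001  -1.    ]
twist needed scaled [-0.003  -0.0005 -0.0003]
world d [-0.0021  0.0006  0.0011] dp scaled (present axes) [-0.005  0.017 -0.01 ]
```

>>> apply_moves(dp=[[0, 0.017, 0.01], [0, 0, 0.01], [0, 0, 0]], twist=[[-0.003, 0, 0], [0, 0, 0], [0, 0, 0]], jaw=[255, 255, 255])

```text
clock: 17.2
tcp_pos: [0.6231, -0.134, 0.2844]
orientation: [-2.218, 2.219, -0.01]
contact_force: [-0.9, 0.2, -0.5]
grip_width: 0.0204
```

```bash
python3 go.py 0.621 -0.1335 0.131
```

```text
t 17.2 tcp [ 0.6231 -0.134   0.2844] hold [ 0.6242 -0.1342  0.1297] w 0.0204 F [-0.9  0.2 -0.5] j [ 0.25  0.55 -0.19  1.74  0.13  0.85 -1.57]
xaxis [-7.0e-04 -1.0e+00  1.6e-03] zaxis [ 0.0071 -0.0016 -1.    ]
twist needed scaled [-0.0034 -0.0008 -0.0003]
world d [-0.0021  0.0005  0.0013] dp scaled (present axes) [-0.004  0.017 -0.011]
```

>>> apply_moves(dp=[[0, 0, 0], [0, 0, 0], [0, 0, 0], [0, 0, 0], [0, 0, -0.06], [0, 0, -0.1], [0, 0, -0.15], [0, 0, -0.15], [0, 0, -0.15], [0, 0, -0.15], [0, 0, -0.1], [0, 0, 0]], twist=[[0, 0, 0], [0, 0, 0], [0, 0, 0], [0, 0, 0], [0, 0, 0], [0, 0, 0], [0, 0, 0], [0, 0, 0], [0, 0, 0], [0, 0, 0], [0, 0, 0], [0, 0, 0]], jaw=[0, 0, 0, 0, 0, 0, 0, 0, 0, 0, 0, 0])

```text
clock: 18.4
tcp_pos: [0.6221, -0.1337, 0.3961]
orientation: [-2.217, 2.218, -0.012]
contact_force: [0.2, -0.5, 0.1]
grip_width: 0.0856
```

```bash
python3 go.py 0.505 -0.133 0.235;python3 snap.py 6 m | egrep "(red|yel|blue).*(sha|top)"
```

```text
t 18.4 tcp [ 0.6221 -0.1337  0.3961] hold [ 0.6234 -0.134   0.2415] w 0.0856 F [ 0.2 -0.5  0.1] j [ 0.26  0.43 -0.2   1.65  0.1   1.06 -1.54]
xaxis [-4.0e-04 -1.0e+00  1.7e-03] zaxis [ 0.0089 -0.0017 -1.    ]
twist needed scaled [-0.0042 -0.0008 -0.0002]
world d [-0.1171  0.0007 -0.0064] dp scaled (present axes) [-0.006  0.976  0.045]
scene red shaft 190 [ 0.5154 -0.1364  0.1289] min [ 0.506 -0.145  0.107] max [ 0.52  -0.125  0.15 ]
scene red top 86 [ 0.5116 -0.1351  0.1631] min [ 0.495 -0.145  0.157] max [ 0.52  -0.125  0.167]
scene yellow shaft 199 [ 0.6344 -0.136   0.1284] min [ 0.622 -0.145  0.107] max [ 0.639 -0.125  0.15 ]
scene yellow top 91 [ 0.6329 -0.136   0.1629] min [ 0.617 -0.145  0.156] max [ 0.639 -0.125  0.167]
scene blue shaft 167 [ 0.5102 -0.0191  0.1283] min [ 0.504 -0.028  0.107] max [ 0.515 -0.007  0.15 ]
scene blue top 60 [ 0.5081 -0.0185  0.1622] min [ 0.493 -0.027  0.156] max [ 0.514 -0.007  0.168]
top red shaft 36 [ 0.5046 -0.1252  0.129 ] min [ 0.494 -0.133  0.108] max [ 0.514 -0.123  0.149]
top red top 63 [ 0.5044 -0.1326  0.1651] min [ 0.495 -0.145  0.156] max [ 0.514 -0.123  0.169]
top yellow shaft 35 [ 0.6198 -0.1266  0.1291] min [ 0.615 -0.137  0.108] max [ 0.629 -0.122  0.15 ]
top yellow top 27 [ 0.6204 -0.1315  0.1644] min [ 0.615 -0.142  0.157] max [ 0.634 -0.123  0.168]
top blue shaft 9 [ 0.5009 -0.0058  0.1314] min [ 0.492 -0.01   0.117] max [ 0.51  -0.004  0.148]
top blue top 50 [ 0.5002 -0.0137  0.166 ] min [ 0.49  -0.024  0.161] max [ 0.51  -0.004  0.169]
```

View pics/s6.png

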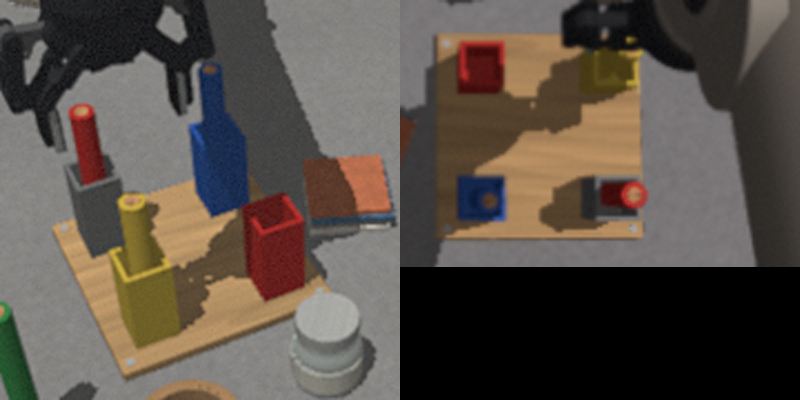

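The yellow rod is seated in the yellow pocket at (135,235), with its top at 0.166 and centre near (0.624,-0.133). Now for the red rod in the grey pocket at (0.5045,-0.1335).

>>> apply_moves(dp=[[0, 0.1, 0], [0, 0.15, 0], [0, 0.15, 0], [0, 0.15, 0], [0, 0.15, 0], [0, 0.15, 0], [0, 0.08, 0], [0, 0, 0], [0, 0, 0]], twist=[[-0.004, -0.001, 0], [0, 0, 0], [0, 0, 0], [0, 0, 0], [0, 0, 0], [0, 0, 0], [0, 0, 0], [0, 0, 0], [0, 0, 0]], jaw=[0, 0, 0, 0, 0, 0, 0, 0, 0])

```text
clock: 19.4
tcp_pos: [0.498, -0.1334, 0.3852]
orientation: [2.211, -2.212, -0.032]
contact_force: [0.9, -0.0, 0.3]
grip_width: 0.0852
```

```bash
python3 go.py 0.5045 -0.1335 0.2
```

```text
t 19.4 tcp [ 0.498  -0.1334  0.3852] hold [ 0.4942 -0.1327  0.2306] w 0.0852 F [ 0.9 -0.   0.3] j [ 0.33  0.25 -0.22  1.93  0.06  0.98 -1.49]
xaxis [-9.0e-04 -1.0e+00 -4.5e-03] zaxis [-0.0241  0.0045 -0.9997]
twist needed scaled [ 0.0115  0.0021 -0.0004]
world d [ 0.0065 -0.0001 -0.0305] dp scaled (present axes) [ 0.002 -0.061  0.253]
```

>>> apply_moves(dp=[[0, -0.055, 0], [0, 0, 0], [0, 0, 0.12], [0, 0, 0.12], [0, 0, 0.12], [0, 0, 0]], twist=[[0.0115, 0.002, 0], [0, 0, 0], [0, 0, 0], [0, 0, 0], [0, 0, 0], [0, 0, 0]], jaw=[0, 0, 0, 0, 0, 0])

```text
clock: 20.0
tcp_pos: [0.5096, -0.1328, 0.3408]
orientation: [-2.219, 2.217, -0.007]
contact_force: [0.1, -0.2, 0.1]
grip_width: 0.0852
```

```bash
python3 go.py 0.5045 -0.1335 0.132
```

```text
t 20.0 tcp [ 0.5096 -0.1328  0.3408] hold [ 0.5107 -0.1327  0.1861] w 0.0852 F [ 0.1 -0.2  0.1] j [ 0.32  0.32 -0.22  1.96  0.09  0.86 -1.51]
xaxis [ 1.e-03 -1.e+00 -5.e-04] zaxis [ 6.7e-03  5.0e-04 -1.0e+00]
twist needed scaled [-0.0032  0.0002  0.0005]
world d [-0.0051 -0.0007 -0.0541] dp scaled (present axes) [0.006 0.046 0.45 ]
```

>>> apply_moves(dp=[[0.006, 0.046, 0], [0, 0, 0], [0, 0, 0.1], [0, 0, 0.11], [0, 0, 0.11], [0, 0, 0.11], [0, 0, 0]], twist=[[-0.003, 0, 0], [0, 0, 0], [0, 0, 0], [0, 0, 0], [0, 0, 0], [0, 0, 0], [0, 0, 0]], jaw=[0, 0, 0, 0, 0, 0, 0])

```text
clock: 20.7
tcp_pos: [0.5051, -0.1335, 0.2868]
orientation: [-2.221, 2.218, -0.004]
contact_force: [0.0, 0.3, -0.2]
grip_width: 0.0852
```

```bash
python3 go.py 0.5045 -0.1335 0.132
```

```text
t 20.7 tcp [ 0.5051 -0.1335  0.2868] hold [ 0.5057 -0.1335  0.1321] w 0.0852 F [ 0.   0.3 -0.2] j [ 0.31  0.39 -0.21  2.01  0.11  0.75 -1.54]
xaxis [ 1.3e-03 -1.0e+00 -1.0e-04] zaxis [ 3.6e-03  1.0e-04 -1.0e+00]
twist needed scaled [-0.0017  0.      0.0006]
world d [-0.0006  0.     -0.0001] dp scaled (present axes) [-0.     0.005  0.001]
```

>>> apply_moves(dp=[[0, 0, 0], [0, 0, 0], [0, 0, 0], [0, 0, 0], [0, 0, 0], [0, 0, 0], [0, 0, 0], [0, 0, 0], [0, 0, -0.05], [0, 0, -0.08], [0, 0, -0.08], [0, 0, -0.08], [0, 0, -0.08], [0, 0, 0]], twist=[[0, 0, 0], [0, 0, 0], [0, 0, 0], [0, 0, 0], [0, 0, 0], [0, 0, 0], [0, 0, 0], [0, 0, 0], [0, 0, 0], [0, 0, 0], [0, 0, 0], [0, 0, 0], [0, 0, 0], [0, 0, 0]], jaw=[255, 255, 255, 255, 255, 255, 255, 255, 255, 255, 255, 255, 255, 255])

```text
clock: 22.1
tcp_pos: [0.5057, -0.1336, 0.3376]
orientation: [-2.219, 2.216, -0.009]
contact_force: [0.0, -0.1, -1.2]
grip_width: 0.0205
```

```bash
python3 go.py 0.501 -0.1335 0.25
```

```text
t 22.1 tcp [ 0.5057 -0.1336  0.3376] hold [ 0.5069 -0.1337  0.1829] w 0.0205 F [ 0.  -0.1 -1.2] j [ 0.32  0.32 -0.22  1.97  0.09  0.85 -1.51]
xaxis [ 1.3e-03 -1.0e+00  7.0e-04] zaxis [ 7.8e-03 -7.0e-04 -1.0e+00]
twist needed scaled [-0.0037 -0.0003  0.0006]
world d [-0.0047  0.0001  0.0671] dp scaled (present axes) [-0.     0.035 -0.56 ]
```

>>> apply_moves(dp=[[0, 0.035, -0.1], [0, 0, -0.11], [0, 0, -0.11], [0, 0, -0.11], [0, 0, -0.11], [0, 0, 0], [-0.1, -0.1, 0], [-0.15, -0.15, 0], [-0.15, -0.15, 0], [-0.15, -0.15, 0], [-0.15, -0.15, 0], [-0.15, -0.15, 0], [-0.1, -0.1, 0], [0, 0, 0], [0, 0, 0]], twist=[[-0.0037, 0, 0], [0, 0, 0], [0, 0, 0], [0, 0, 0], [0, 0, 0], [0, 0, 0], [0, 0, 0], [0, 0, 0], [0, 0, 0], [0, 0, 0], [0, 0, 0], [0, 0, 0], [0, 0, 0], [0, 0, 0], [0, 0, 0]], jaw=[255, 255, 255, 255, 255, 255, 255, 255, 255, 255, 255, 255, 255, 255, 255])

```text
clock: 23.6
tcp_pos: [0.6181, -0.017, 0.4014]
orientation: [2.216, -2.221, -0.003]
contact_force: [-0.4, -0.4, -0.8]
grip_width: 0.0209
```

```bash
python3 go.py 0.6205 -0.0135 0.232
```

```text
t 23.6 tcp [ 0.6181 -0.017   0.4014] hold [ 0.6174 -0.0172  0.2467] w 0.0209 F [-0.4 -0.4 -0.8] j [ 0.12  0.4  -0.26  1.69  0.12  1.07 -1.75]
xaxis [-0.0025 -1.      0.0016] zaxis [-0.0044 -0.0016 -1.    ]
twist needed scaled [ 0.0021 -0.0008 -0.0012]
world d [ 0.0024  0.0035 -0.0147] dp scaled (present axes) [-0.029 -0.02   0.122]
```

>>> apply_moves(dp=[[-0.026, -0.018, 0.06], [0, 0, 0.06], [0, 0, 0]], twist=[[0.002, -0.001, -0.001], [0, 0, 0], [0, 0, 0]], jaw=[255, 255, 255])

```text
clock: 23.9
tcp_pos: [0.6189, -0.0163, 0.3854]
orientation: [2.216, -2.224, -0.0]
contact_force: [-0.4, -0.3, -1.0]
grip_width: 0.0211
```

```bash
python3 go.py 0.6205 -0.0135 0.2;python3 snap.py 7 m | egrep "scene red.*(sha|top)"
```

```text
t 23.9 tcp [ 0.6189 -0.0163  0.3854] hold [ 0.6187 -0.0165  0.2307] w 0.0211 F [-0.4 -0.3 -1. ] j [ 0.12  0.42 -0.26  1.7   0.12  1.04 -1.75]
xaxis [-0.0035 -1.      0.001 ] zaxis [-0.0013 -0.001  -1.    ]
twist needed scaled [ 0.0006 -0.0005 -0.0017]
world d [ 0.0016  0.0028 -0.0307] dp scaled (present axes) [-0.024 -0.013  0.255]
scene red shaft 155 [ 0.6248 -0.0207  0.1324] min [ 0.617 -0.028  0.113] max [ 0.63  -0.009  0.149]
scene red top 107 [ 0.6259 -0.0204  0.1676] min [ 0.618 -0.028  0.156] max [ 0.63 -0.01  0.18]
```

View pics/s7.png

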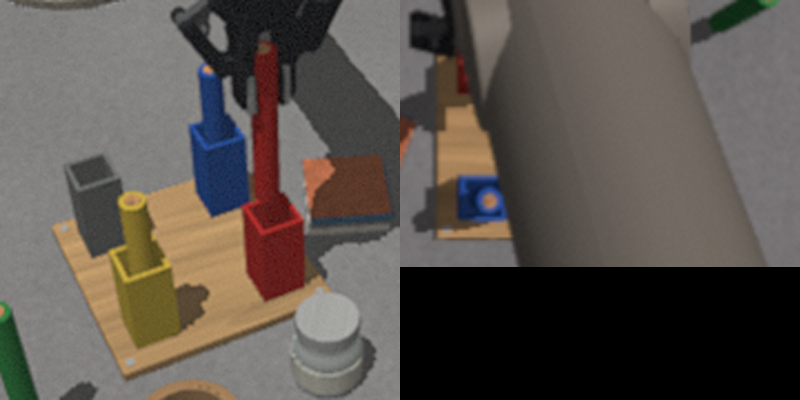

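The red rod hangs over the red pocket at (268,200). Compared with the yellow rod's shaft when it stood here, it needs about +5 mm x and +3 mm y. I'll trim and re-check before lowering.

>>> apply_moves(dp=[[-0.024, -0.043, 0], [0, 0, 0], [0, 0, 0]], twist=[[0, 0, -0.002], [0, 0, 0], [0, 0, 0]], jaw=[255, 255, 255])

```text
clock: 24.3
tcp_pos: [0.625, -0.0135, 0.3871]
orientation: [-2.222, 2.221, -0.003]
contact_force: [-0.5, 0.1, -0.4]
grip_width: 0.0209
```

```bash
python3 snap.py 8 m | egrep "scene red.*(sha|top)"; python3 go.py 0.6225 -0.0135 0.2
```

```text
scene red shaft 144 [ 0.6317 -0.0178  0.1336] min [ 0.623 -0.025  0.116] max [ 0.636 -0.006  0.15 ]
scene red top 111 [ 0.6324 -0.0174  0.168 ] min [ 0.625 -0.026  0.156] max [ 0.636 -0.007  0.18 ]
t 24.4 tcp [ 0.6249 -0.0135  0.3871] hold [ 0.6252 -0.0136  0.2324] w 0.0206 F [-1.  -1.5 -0.6] j [ 0.12  0.43 -0.26  1.69  0.12  1.05 -1.75]
xaxis [ 3.e-04 -1.e+00  8.e-04] zaxis [ 1.4e-03 -8.0e-04 -1.0e+00]
twist needed scaled [-0.0007 -0.0004  0.0002]
world d [-0.0024 -0.     -0.0324] dp scaled (present axes) [-0.     0.021  0.27 ]
```

>>> apply_moves(dp=[[0, 0.015, 0.05], [0, 0, 0.07], [0, 0, 0.07], [0, 0, 0.07], [0, 0, 0]], twist=[[0, 0, 0], [0, 0, 0], [0, 0, 0], [0, 0, 0], [0, 0, 0]], jaw=[255, 255, 255, 255, 255])

```text
clock: 24.9
tcp_pos: [0.6225, -0.0135, 0.3525]
orientation: [2.222, -2.22, 0.001]
contact_force: [0.2, -0.1, 0.0]
grip_width: 0.0207
```

```bash
python3 go.py 0.6235 -0.0135 0.132; python3 snap.py 9 m | egrep "scene red.*(sha|top)"
```

```text
t 24.9 tcp [ 0.6225 -0.0135  0.3525] hold [ 0.6225 -0.0137  0.1978] w 0.0207 F [ 0.2 -0.1  0. ] j [ 0.11  0.46 -0.25  1.72  0.14  0.98 -1.76]
xaxis [ 5.e-04 -1.e+00  1.e-03] zaxis [ 1.e-04 -1.e-03 -1.e+00]
twist needed scaled [-0.0001 -0.0005  0.0002]
world d [ 0.001   0.     -0.0658] dp scaled (present axes) [-0.001 -0.008  0.549]
scene red shaft 193 [ 0.6289 -0.0174  0.1293] min [ 0.617 -0.026  0.107] max [ 0.634 -0.005  0.15 ]
scene red top 101 [ 0.63   -0.0166  0.1672] min [ 0.624 -0.025  0.156] max [ 0.634 -0.005  0.18 ]
```

View pics/s9.png

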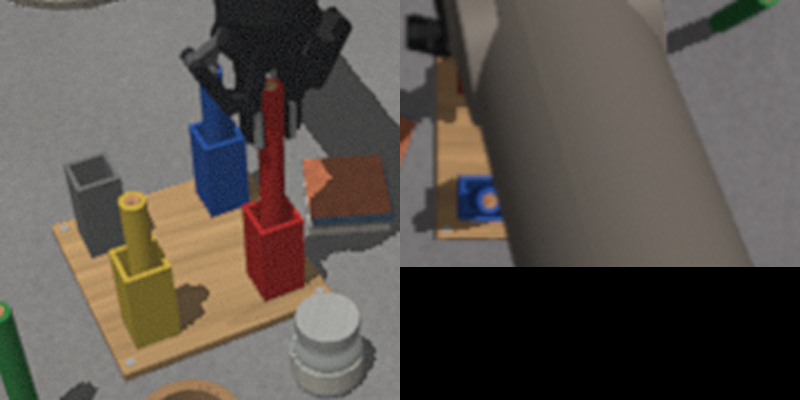

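The red rod has entered the red pocket at (270,205). I'll lower it to the floor.

>>> apply_moves(dp=[[0, 0, 0.07], [0, 0, 0.08], [0, 0, 0.08], [0, 0, 0.08], [0, 0, 0.08], [0, 0, 0.08], [0, 0, 0.07], [0, 0, 0]], twist=[[0, 0, 0], [0, 0, 0], [0, 0, 0], [0, 0, 0], [0, 0, 0], [0, 0, 0], [0, 0, 0], [0, 0, 0]], jaw=[255, 255, 255, 255, 255, 255, 255, 255])

```text
clock: 25.8
tcp_pos: [0.6251, -0.0138, 0.2863]
orientation: [-2.218, 2.218, -0.011]
contact_force: [0.1, -0.7, 1.4]
grip_width: 0.0211
```

```bash
python3 go.py 0.6235 -0.0135 0.132
```

```text
t 25.8 tcp [ 0.6251 -0.0138  0.2863] hold [ 0.6264 -0.014   0.1316] w 0.0211 F [ 0.1 -0.7  1.4] j [ 0.1   0.53 -0.24  1.77  0.17  0.85 -1.79]
xaxis [-1.0e-04 -1.0e+00  1.3e-03] zaxis [ 0.0084 -0.0013 -1.    ]
twist needed scaled [-0.004  -0.0006 -0.    ]
world d [-0.0016  0.0003  0.0004] dp scaled (present axes) [-0.003  0.013 -0.004]
```

Release and retreat upward, then clear the view.

>>> apply_moves(dp=[[0, 0, 0], [0, 0, 0], [0, 0, 0], [0, 0, 0], [0, 0, -0.06], [0, 0, -0.1], [0, 0, -0.15], [0, 0, -0.15], [0, 0, -0.15], [0, 0, -0.15], [0, 0, -0.15], [0, 0.2, -0.1], [0, 0.25, 0], [0, 0.25, 0], [0.15, 0.25, 0], [0.25, 0.1, 0], [0.3, 0, 0], [0.3, 0, 0], [0.3, 0, 0], [0, 0, 0]], twist=[[0, 0, 0], [0, 0, 0], [0, 0, 0], [0, 0, 0], [0, 0, 0], [0, 0, 0], [0, 0, 0], [0, 0, 0], [0, 0, 0], [0, 0, 0], [0, 0, 0], [0, 0, 0], [0, 0, 0], [0, 0, 0], [0, 0, 0], [0, 0, 0], [0, 0, 0], [0, 0, 0], [0, 0, 0], [0, 0, 0]], jaw=[0, 0, 0, 0, 0, 0, 0, 0, 0, 0, 0, 0, 0, 0, 0, 0, 0, 0, 0, 0])

```text
clock: 27.8
tcp_pos: [0.4927, -0.1716, 0.4279]
orientation: [-2.216, 2.202, -0.033]
contact_force: [0.1, -0.5, -0.4]
grip_width: 0.0855
```

```bash
python3 go.py; python3 snap.py 10 m | egrep "(red|yel|blue).*(sha|top|rim)"
```

```text
t 27.8 tcp [ 0.4927 -0.1716  0.4279] hold [ 0.497  -0.1719  0.2733] w 0.0855 F [ 0.1 -0.5 -0.4] j [ 0.37  0.2  -0.18  1.89  0.04  1.02 -1.39]
xaxis [ 0.0063 -1.      0.0022] zaxis [ 0.0276 -0.002  -0.9996]
twist needed scaled [-0.0132 -0.001   0.003 ]
scene red shaft 194 [ 0.632  -0.017   0.1289] min [ 0.619 -0.025  0.107] max [ 0.638 -0.005  0.15 ]
scene red top 89 [ 0.6297 -0.0158  0.1634] min [ 0.614 -0.025  0.156] max [ 0.637 -0.004  0.169]
scene red rim 254 [ 0.6298 -0.0187  0.0948] min [ 0.6   -0.036  0.088] max [0.645 0.006 0.101]
scene yellow shaft 190 [ 0.6345 -0.1358  0.1289] min [ 0.625 -0.144  0.107] max [ 0.639 -0.125  0.15 ]
scene yellow top 89 [ 0.6325 -0.1357  0.1634] min [ 0.618 -0.145  0.157] max [ 0.641 -0.125  0.168]
scene yellow rim 264 [ 0.6302 -0.1366  0.0949] min [ 0.602 -0.154  0.088] max [ 0.644 -0.115  0.101]
scene blue shaft 172 [ 0.5099 -0.0197  0.1287] min [ 0.501 -0.028  0.108] max [ 0.514 -0.006  0.15 ]
scene blue top 72 [ 0.5074 -0.019   0.1623] min [ 0.491 -0.028  0.156] max [ 0.514 -0.007  0.167]
scene blue rim 231 [ 0.5096 -0.0185  0.0941] min [ 0.
[... 209 characters left out ...]
ax [ 0.633 -0.002  0.17 ]
top red rim 108 [ 0.6182 -0.0127  0.0966] min [ 0.602 -0.032  0.089] max [0.641 0.006 0.1  ]
top yellow shaft 38 [ 0.621  -0.1262  0.1301] min [ 0.615 -0.137  0.108] max [ 0.632 -0.122  0.149]
top yellow top 55 [ 0.6252 -0.1318  0.1647] min [ 0.616 -0.143  0.157] max [ 0.636 -0.123  0.169]
top yellow rim 97 [ 0.6164 -0.1287  0.096 ] min [ 0.602 -0.153  0.089] max [ 0.641 -0.113  0.101]
top blue shaft 9 [ 0.5009 -0.0058  0.1316] min [ 0.492 -0.01   0.116] max [ 0.51  -0.004  0.149]
top blue top 48 [ 0.5004 -0.0139  0.1657] min [ 0.49  -0.024  0.163] max [ 0.51  -0.004  0.169]
top blue rim 95 [ 0.499  -0.0126  0.0965] min [ 0.482 -0.032  0.088] max [0.519 0.006 0.101]
```

View pics/s10.png

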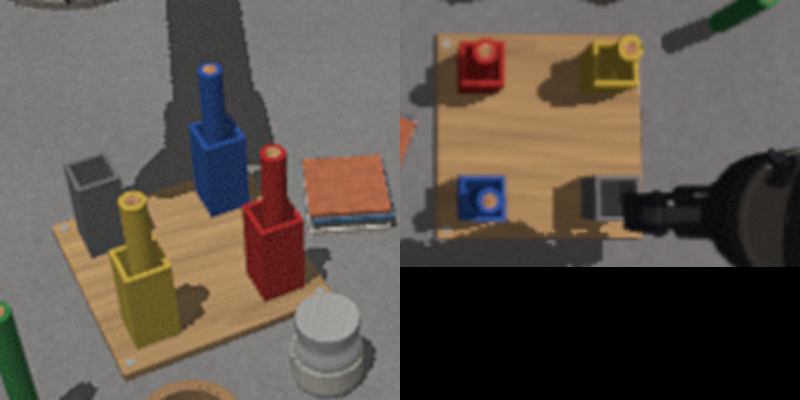

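Red is in red (270,185), yellow is in yellow (135,235), blue hasn't moved, and grey is empty. All the rod tops are at 0.166. I'll let the arm settle and hand in.

>>> apply_moves(dp=[[0, 0, 0], [0, 0, 0], [0, 0, 0]], twist=[[0, 0, 0], [0, 0, 0], [0, 0, 0]], jaw=[0, 0, 0])

```text
clock: 28.2
tcp_pos: [0.4939, -0.1635, 0.4288]
orientation: [-2.225, 2.187, -0.031]
contact_force: [-0.6, -0.2, 0.6]
grip_width: 0.0856
```

```bash
python3 -c "
from bench import r
print(r.hand_in())"
```

```text
the job is handed in; nothing more can be done
None
```

I swapped the two rods by way of the grey pocket: red went from yellow to grey, yellow from red to yellow, then red from grey to red. I handed in at 28.2 s of the 64 s allowed; no verdict was reported.

**Last checks:**
- **Rods:** The final pictures show the red and yellow rods each in the pocket of their own colour. The tops are at about 0.166 m, which means they are on the floor. Tops and shafts measure within about 5 mm of the pocket axes. I did not measure the lean directly, but the pocket walls limit it to about 0.12 rad.
- **Blue rod and grey pocket:** The blue rod stayed where it was to within 1 mm, and the grey pocket is empty.
- **Bystanders:** The jar and tiles look unmoved by eye, though I did not measure them. The tape roll was only partly in my final crop; the arm never went near it.
- **Robot:** The gripper was open, above and clear of everything.

**What disagreed:** Small trims of the arm drifted or fell short by a few millimetres. On its second carry the red rod sat about 3.5 mm off the arm's reading, so I trimmed by the camera before lowering it.

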